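# Ready the sample warmer for loading

## Robot

A 7-joint arm with a two-finger parallel gripper is mounted at the origin on the work surface. World frame = base frame: x ahead of the robot, y to its left, z up, the work surface at z = 0. Lengths are in m, angles in rad, forces in N, time in s.
With the tool pointing down it reaches from about 0.4 to 0.85 m from the base axis. Payload 4.5 kg.
Tool frame: the origin (TCP) lies on the centre line of the jaws, within the pads' length; the fingertips stand ahead of it and the grasp point (between the pads) lies 6 mm ahead of it (r.tcp_to_tips is the x of the fingertips in the tool frame, in m); x points along the fingers, y is the direction in which the jaws open and shut, and the axes are right-handed (so a half turn about x gives the same grasp; the last joint's range is limited). The gripper opens to 88 mm and grips with 3 to 60 N. Pads are 18 mm wide; open, the fingers measure 123 mm over their backs; the gripper's body (75 mm by 187 mm) begins 45 mm behind the grasp point.
Start: joints at [1.288, 0.689, -0.195, 1.565, 0.157, 0.902, -0.215], TCP at [0.195, -0.594, 0.264] pointing down, gripper open.
Joint ranges: [-3.01, 3.01], [-0.46, 2.08], [-1.47, 1.51], [0.13, 2.56], [-1, 4.14], [0.04, 2.09], [-2.66, 2.66]. Speed limits (rad/s): [2.57, 2.57, 3.14, 3.14, 3.14, 3.14, 3.14].

## Interface

Orientations are given as a unit quaternion [x, y, z, w].
In Python, from plant import r gives the robot as it stands.
- The arm moves only by the tool play_rows, never from a script. Its argument "targets" is a list of rows, each a list of 3 entries, a list of its own where there are three numbers: the turn, a rotation vector about the world's x, y, z in rad, then the shift along the world's x, y, z in units of 40 mm (1.0 is 40 mm), then the closure in counts, from 0 (fully open) to 255 (shut). A call has 1 to 5 rows; each row shifts and turns the commanded pose from where the row before left it; what a row does not reach is not made up. A row lasts 1/10 s, in which the tool goes at most 50 mm and 8.59 degrees, less where a joint would pass 70% of its speed; a pose out of reach is approached as far as the arm can. A call is refused whole if a number of a shift passes 1 or a number of a turn 0.15, either way. A call with a gripper value outside its range is refused whole. The fingers move at their own pace and stop on an object; "newtons" is the grip in N (left out, the last holds). Time passes only in rows, so rows that do not move let the fingers close. It gives the time, the measured TCP pose, the force and the opening at its end, in the units of the state.
- r.get_state(): the state, without advancing time (a new reading comes with each control period).
- r.snapshot(name): name is "side" or "top" or "wrist"; returns a dict with "color" (384x512x3 uint8, red, green, blue), "fx", "fy", "cx", "cy" (pixels), "dist" ([k1, k2, p1, p2, k3] as OpenCV has them; the pictures are not rectified), "cam_to_world" (4x4, takes a point from camera to world coordinates). Camera axes: x right, y up, looking along -z (the intrinsics and any distortion apply to the point x, -y, -z); pixel columns grow to the right and rows downward; lengths in m; the calibration is good to about 2 mm. A picture is of the moment at which its call begins. There is no depth.
- r.finish_job(): hands the job in, once; it reports no verdict.
The state is a dict: "clock": time; "q": joint angles; "qd": joint speeds; "joint_torque": joint torques, N m; "tool_pos": TCP position; "eef_rot": TCP orientation; "contact_force": force on the tool from outside, world axes, zero at the start; "moment": the same for the moment, N m; "opening": opening from 0.0 (shut) to 1.0 (fully open).
Only numpy, scipy, OpenCV 4.12 (cv2) and the standard library are available. Lean on these libraries where they do the work, as an engineer would, in place of code of your own. Each camera call takes 0.05 s, during which the arm holds its last target.

## Task

Get the sample warmer ready for the colleague across the bench to load: first stand the squat white pot (the shorter of the two white screw-cap pots) upright on the table midway between the two brown bottles, setting it down, not dropping it, then lift the warmer's lid by its bar and hold it open at 50 degrees. The lid falls shut by itself, so finish still holding it at that angle, and leave the bottles and everything else where they are.

Things in the scene. Friction and masses are not known exactly. Their poses are not given: they have to be found in the camera images.
- pot: squat white plastic screw-cap pot, a plain upright cylinder 50 mm in diameter and 55 mm tall, about 120 g, loose; origin at the centre of its underside, z up
- tall_jar: bystander: white screw-cap jar of the same 50 mm diameter but 105 mm tall, loose, near the pot; they may stand in either order; origin at the centre of its underside
- bottle_a: brown glass reagent bottle, 64 mm in diameter, 145 mm tall, loose, about 450 g, the one nearer the robot; origin at the centre of its underside; its x axis points level to bottle_b, which stands 230 mm away (centre to centre)
- bottle_b: the other, identical brown glass bottle, the one farther from the robot, 64 mm in diameter, 145 mm tall; origin at the centre of its underside
- warmer: white dry-block sample warmer fixed to the table at the robot's left, an open box 200 mm (own x) by 240 mm (own y) by 110 mm tall, walls 8 mm, with an aluminium well block inside whose top is at 85 mm; origin at the centre of its underside; its front with a dark screen faces its own -x, roughly away from the robot towards the far side of the table; its lid is hinged along its upper +x edge, the side nearest the robot, so it opens towards the robot
- lid (a joint): opening angle of the warmer's lid in rad: 0 shut (level), 0.873 is 50 degrees, stop at 1.35; the hinge line is parallel to the warmer's y axis and the lid's free edge swings up and towards the warmer's +x. The hinge is nearly free, no spring: the lid (200 x 240 x 10 mm plate, about 0.5 kg with its bar) falls shut by its weight from any angle
- lid_hinge (a point): midpoint of the hinge line, 100 mm along the warmer's +x from its centre and 110.5 mm above the table; its frame turns with the lid and agrees with the warmer's frame when shut
- lid_handle (a point): midpoint of the lid's grab bar: a fixed round steel bar 12 mm in diameter and 140 mm long parallel to the hinge, its axis 45 mm above the lid's upper face, on two 10 mm posts centred 64 mm either side of the middle (118 mm clear between them). In the lid's frame from lid_hinge: 170 mm along -x, 55 mm up z. It lies 165.5 mm above the table when shut, and its frame turns with the lid; the bar can turn between gripping fingers
- wash_bottle: bystander: white plastic bottle with grey cap, 60 mm in diameter, 160 mm tall, loose; origin at the centre of its underside
- dish: bystander: steel bowl 100 mm in diameter, 35 mm tall, loose; origin at the centre of its underside
- petri: bystander: two stacked clear petri dishes, 60 mm in diameter, 30 mm tall in all, loose; origin at the centre of its underside
- marker: bystander: marker pen 130 mm long and 13 mm thick lying along its own x; origin at the centre of its underside
Things that resemble listed ones, but are neither listed nor needed, are in the scene too. What is shaped like the bottle_b but turquoise or yellow is not meant.

How it is judged:
By the outcome, as a careful person would: the job done as asked, in the order asked, and still so for the second after the job is handed in, while the arm keeps its last pose, push and grip.
It also fails if it takes over 56 s, if anything falls off the work surface, if the arm or the gripper's body presses on something with over 40 N, if the wrist force passes 120 N, or if a joint passes its speed limit or range.

## Working session

There is one attempt and no reset: what is moved stays moved. The work goes in short steps, Python scripts to look and compute and a tool call to move; the robot and the scene stay as the last step left them, time stands still between calls to the robot, and variables do not carry over. Pictures are saved under pics/ and viewed, and the job is handed in when it is done.

Besides the shell and the picture viewer there is one more tool, called after "Emit:" as name(argument=value, ...), one argument or row to a line, values as JSON. play_rows: Moves the arm, as the interface text tells. Its arguments: {"type":"object","properties":{"targets":{"type":"array","items":{"type":"array"}},"newtons":{"type":"number"}},"required":["targets"]}

```bash
mkdir -p pics; ls
python3 - <<'E'
from plant import r
import cv2,numpy as np
print(r.get_state(), r.tcp_to_tips)
for n in ["side","top","wrist"]:
    s=r.snapshot(n); cv2.imwrite(f"pics/{n}0.png",s["color"][:,:,::-1])
    print(n,s["fx"],s["fy"],s["cx"],s["cy"],s["dist"],np.round(s["cam_to_world"],4).tolist())
E
```

```text
pics
{'clock': 0.0, 'q': array([ 1.2878149 ,  0.68999517, -0.1945268 ,  1.56632323,  0.15729234,
        0.90247442, -0.2151262 ]), 'qd': array([ 1.00075944e-03, -2.16645646e-04, -1.63431796e-03, -1.16255000e-04,
       -9.47690911e-04, -3.86495137e-06, -2.71263204e-03]), 'joint_torque': array([-1.51689733e-04, -5.27563977e+01, -1.26701329e+00, -1.53429472e+01,
       -5.26516268e-02,  6.64979030e-03,  1.90863357e-04]), 'tool_pos': array([ 0.19448121, -0.59336914,  0.26290886]), 'eef_rot': array([-0.69811205, -0.11217668,  0.6983916 , -0.11092854]), 'contact_force': array([-0.90426544,  0.74673744, -0.8882686 ]), 'moment': array([ 0.00624715, -0.02054862, -0.00714866]), 'opening': 1.0027578209526362} 0.025
side 416.284802517328 416.284802517328 262.74695552130476 184.47067541397746 [-0.02190919  0.          0.          0.          0.        ] [[-0.9579, 0.2049, -0.2013, 0.387], [-0.2873, -0.6804, 0.6741, 0.6559], [0.0012, 0.7036, 0.7106, 0.8421], [0.0, 0.0, 0.0, 1.0]]
top 424.7777156040854 424.7777156040854 258.54564762391544 195.9611728498337 [-0.08056387  0.          0.          0.          0.        ] [[0.0027, 0.9931, -0.1176, 0.4669], [-1.0, 0.0019, -0.0066, -0.0373], [-0.0063, 0.1176, 0.993, 1.0892], [0.0, 0.0, 0.0, 1.0]]
wrist 340.5729138247088 340.5729138247088 255.19865164618895 184.54645032957748 [-0.04192628  0.          0.          0.          0.        ] [[0.3117, 0.9123, 0.2656, 0.2614], [-0.9502, 0.3001, 0.0842, -0.5701], [-0.0029, -0.2786, 0.9604, 0.3852], [0.0, 0.0, 0.0, 1.0]]
```

View pics/top0.png

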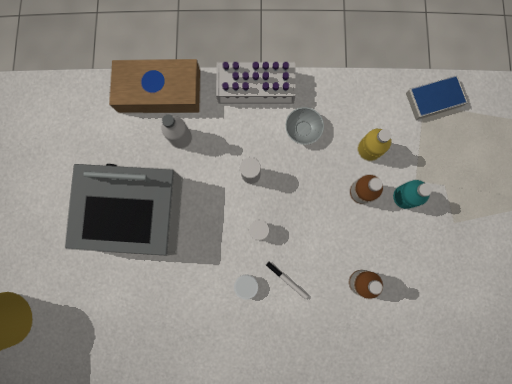

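View pics/side0.png

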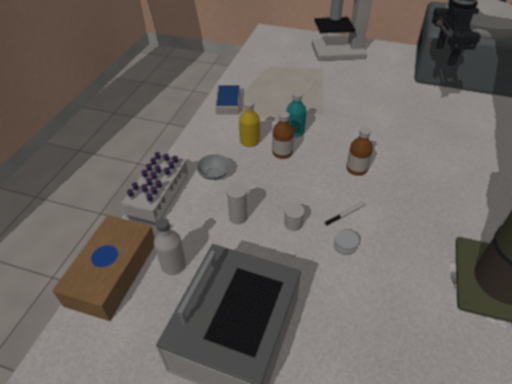

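View pics/wrist0.png

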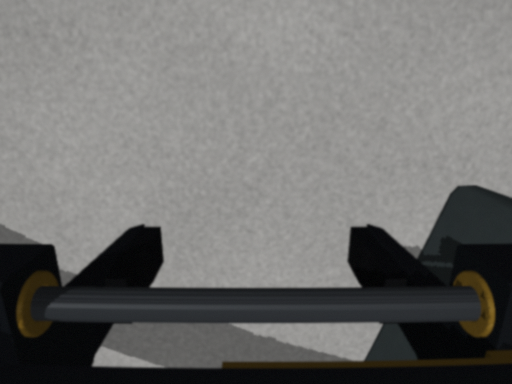

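```bash
cat > h.py <<'E'
import numpy as np,cv2
from plant import r
from scipy.spatial.transform import Rotation as R
class V:
    def __init__(s,n):
        d=r.snapshot(n); s.im=d["color"][:,:,::-1].copy(); s.K=np.array([[d["fx"],0,d["cx"]],[0,d["fy"],d["cy"]],[0,0,1.]]); s.d=np.array(d["dist"],float); s.T=np.array(d["cam_to_world"])
    def ray(s,p):
        q=cv2.undistortPoints(np.array(p,float).reshape(-1,1,2),s.K,s.d)[:,0]
        v=np.c_[q[:,0],-q[:,1],-np.ones(len(q))]@s.T[:3,:3].T
        return s.T[:3,3],v
    def plane(s,p,z):
        o,v=s.ray(p); return o+v*((z-o[2])/v[:,2])[:,None]
    def proj(s,P):
        c=(np.atleast_2d(P)-s.T[:3,3])@s.T[:3,:3]
        c=c*[1,-1,-1]
        return cv2.projectPoints(c,np.zeros(3),np.zeros(3),s.K,s.d)[0][:,0]
def tri(a,pa,b,pb):
    o1,v1=a.ray(pa);o2,v2=b.ray(pb);v1=v1[0];v2=v2[0]
    t=np.linalg.lstsq(np.c_[v1,-v2],o2-o1,rcond=None)[0]
    A=o1+v1*t[0];B=o2+v2*t[1]; return (A+B)/2,np.linalg.norm(A-B)
E
python3 - <<'E'
from h import *
t=V("top");s=V("side")
def crop(v,x,y,w,h,k,n): cv2.imwrite(n,cv2.resize(v.im[y:y+h,x:x+w],None,fx=k,fy=k,interpolation=cv2.INTER_CUBIC))
crop(t,230,150,200,150,4,"pics/ct.png");crop(s,210,90,200,150,4,"pics/cs.png")
crop(t,55,150,150,115,5,"pics/wt.png");crop(s,150,230,170,140,4,"pics/ws.png")
E
```

```text
(no output)
```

View pics/ct.png

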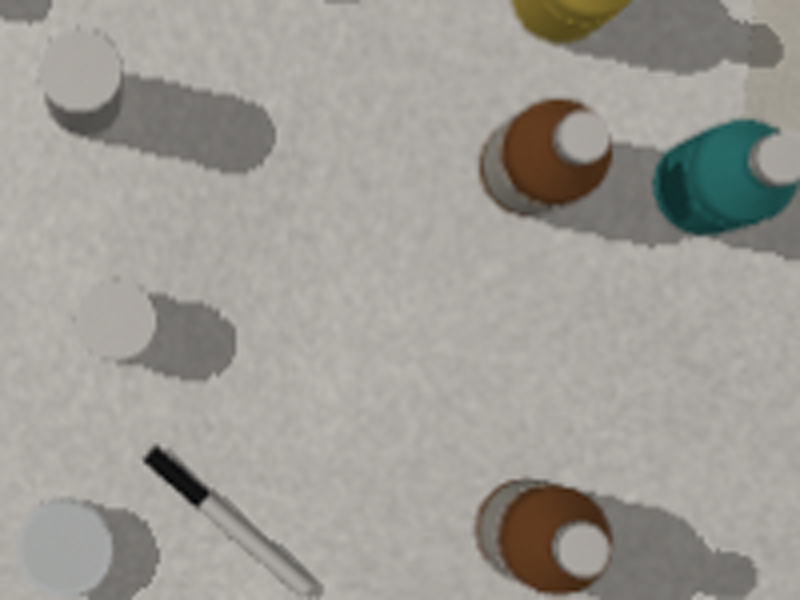

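View pics/cs.png

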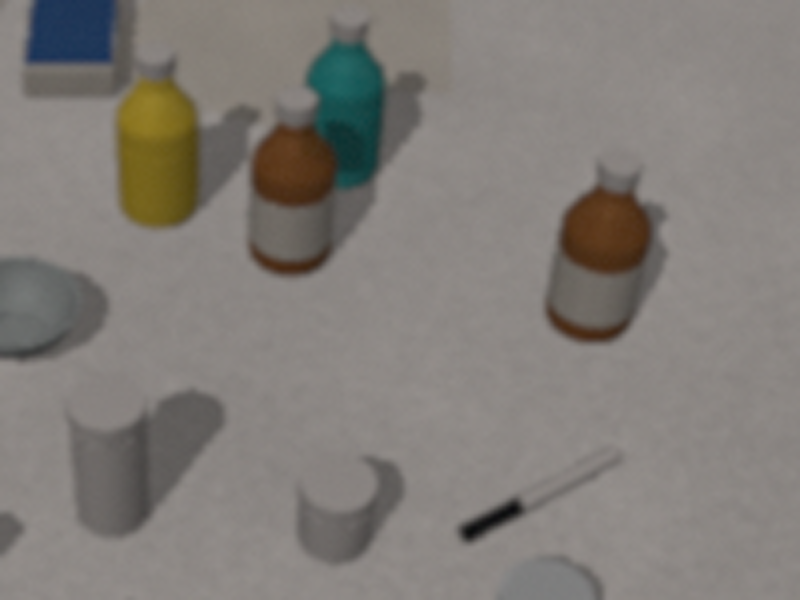

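View pics/wt.png

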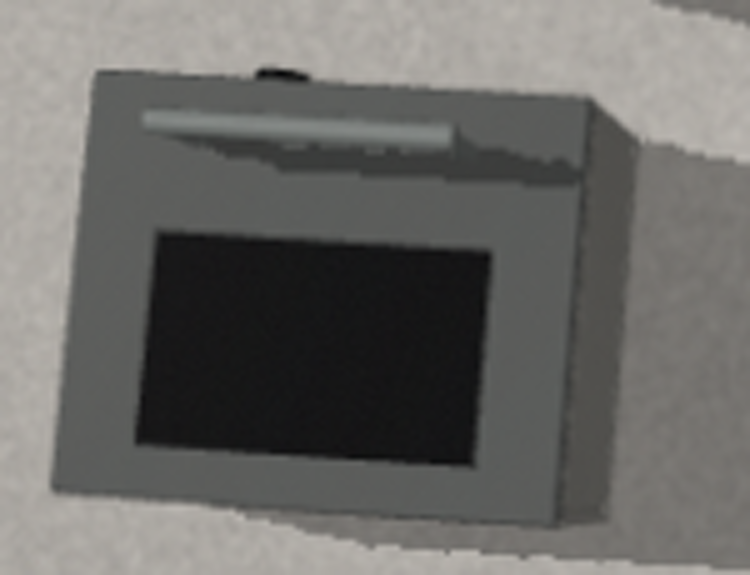

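View pics/ws.png

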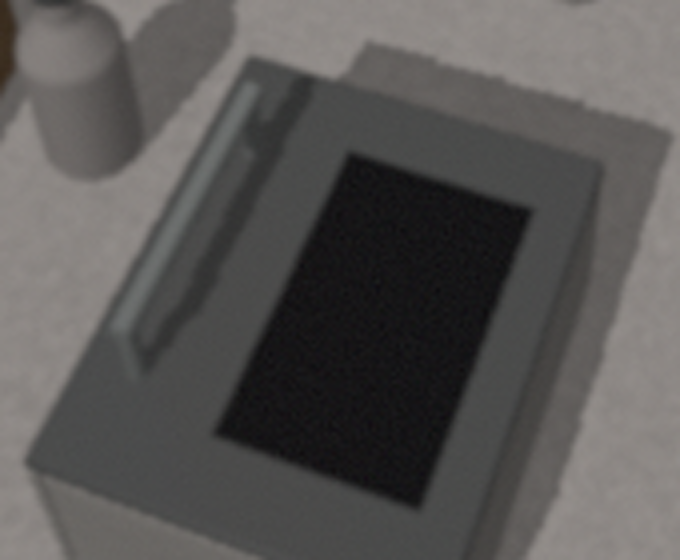

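Run:
```python
from h import *
np.set_printoptions(precision=4,suppress=True)
t=V("top");s=V("side")
ct=lambda x,y:((x+.5)/4-.5+230,(y+.5)/4-.5+150)
cs=lambda x,y:((x+.5)/4-.5+210,(y+.5)/4-.5+90)
wt=lambda x,y:((x+.5)/5-.5+55,(y+.5)/5-.5+150)
ws=lambda x,y:((x+.5)/4-.5+150,(y+.5)/4-.5+230)
for n,a,b,z in [("pot",(117,320),(340,484),.055),("jar",(82,70),(108,404),.105),("a",(582,550),(620,162),.145),("b",(583,137),(297,101),.145)]:
    print(n,t.plane(ct(*a),z)[0],s.plane(cs(*b),z)[0],tri(t,ct(*a),s,cs(*b)))
A=t.plane(ct(582,550),.145)[0];B=t.plane(ct(583,137),.145)[0];print("ab",np.linalg.norm(A-B),(A+B)/2)
L=t.plane([wt(*p) for p in [(95,70),(588,97),(555,525),(52,490)]],.1205);print("lid",L,np.linalg.norm(L-np.roll(L,-1,0),axis=1),L.mean(0))
L2=s.plane([ws(*p) for p in [(30,463),(252,58),(602,163)]],.1205);print("lid side",L2)
H=t.plane([wt(*p) for p in [(143,118),(455,137)]],.1685);print("bar",H,H.mean(0),np.linalg.norm(H[0]-H[1]))
H=s.plane([ws(*p) for p in [(120,325),(252,88)]],.1685);print("bar",H,H.mean(0),np.linalg.norm(H[0]-H[1]))
# colour mask check on brown
for v in (t,s):
    hsv=cv2.cvtColor(v.im,cv2.COLOR_BGR2HSV)
    m=cv2.inRange(hsv,(5,120,40),(15,255,255))
    for c in cv2.findContours(m,cv2.RETR_EXTERNAL,cv2.CHAIN_APPROX_NONE)[0]:
        if cv2.contourArea(c)>60: print(cv2.boundingRect(c),cv2.contourArea(c))
st=r.get_state();print(R.from_quat(st["eef_rot"]).as_matrix())
```

```text
pot [ 0.507  -0.0315  0.055 ] [ 0.507  -0.0255  0.055 ] (array([ 0.5076, -0.0314,  0.0482]), np.float64(0.0008286222858903629))
jar [ 0.6517 -0.0108  0.105 ] [ 0.6511 -0.0045  0.105 ] (array([ 0.6533, -0.0106,  0.0982]), np.float64(0.0005711741301690701))
a [ 0.3772 -0.2882  0.145 ] [ 0.3795 -0.2838  0.145 ] (array([ 0.3781, -0.289 ,  0.1414]), np.float64(0.002603448394385745))
b [ 0.6066 -0.2946  0.145 ] [ 0.6068 -0.2878  0.145 ] (array([ 0.6082, -0.2962,  0.1388]), np.float64(0.0012127849446714105))
ab 0.22957661575135743 [ 0.4919 -0.2914  0.145 ]
lid [[0.6577 0.4063 0.1205]
 [0.6443 0.1701 0.1205]
 [0.4468 0.1802 0.1205]
 [0.4604 0.4164 0.1205]] [0.2366 0.1977 0.2366 0.1975] [0.5523 0.2932 0.1205]
lid side [[0.6553 0.4091 0.1205]
 [0.6425 0.1741 0.1205]
 [0.4485 0.1843 0.1205]]
bar [[0.6264 0.3608 0.1685]
 [0.6176 0.2186 0.1685]] [0.622  0.2897 0.1685] 0.14241480315219107
bar [[0.6278 0.3578 0.1685]
 [0.6188 0.2231 0.1685]] [0.6233 0.2905 0.1685] 0.13500338931135886
(355, 272, 27, 26) 351.0
(356, 175, 27, 26) 332.0
(96, 227, 19, 19) 67.5
(351, 138, 21, 20) 304.0
(274, 122, 20, 19) 272.5
[[-0.0001  0.3115 -0.9502]
 [ 0.0003 -0.9502 -0.3115]
 [-1.     -0.0004  0.    ]]
```

Emit:
play_rows(
  targets=[
    [[0,0,-0.065],[0.52,0.94,0],0],
    [[0,0,-0.065],[0.52,0.94,0],0],
    [[0,0,-0.065],[0.52,0.94,0],0],
    [[0,0,-0.065],[0.52,0.94,0],0],
    [[0,0,-0.057],[0.52,0.94,0],0],
  ],
)

```text
clock: 0.85
tool_pos: [0.2995, -0.4044, 0.2639]
eef_rot: [0.707, -0.001, -0.707, -0.001]
contact_force: [0.5, 0.3, -1.1]
opening: 0.997
```

Emit:
play_rows(
  targets=[
    [[0,0,0],[0.52,0.94,0],0],
    [[0,0,0],[0.52,0.94,0],0],
    [[0,0,0],[0.52,0.94,0],0],
    [[0,0,0],[0.52,0.94,0],0],
    [[0,0,0],[0.52,0.94,0],0],
  ],
)

```text
clock: 1.35
tool_pos: [0.4035, -0.2164, 0.264]
eef_rot: [0.707, -0.0, -0.707, 0.0]
contact_force: [0.7, -0.2, 0.6]
opening: 0.997
```

Emit:
play_rows(
  targets=[
    [[0,0,0],[0.52,0.93,0],0],
    [[0,0,0],[0.52,0.93,0],0],
    [[0,0,0],[0.52,0.93,0],0],
    [[0,0,0],[0.52,0.93,0],0],
    [[0,0,0],[0.51,0.93,0],0],
  ],
)

```text
clock: 1.85
tool_pos: [0.5072, -0.0302, 0.2639]
eef_rot: [0.707, -0.0, -0.707, 0.0]
contact_force: [0.3, -0.9, 0.3]
opening: 0.997
```

Run:
```python
from h import *
w=V("wrist");cv2.imwrite("pics/w1.png",w.im)
t=V("top");cv2.imwrite("pics/t1.png",t.im)
print(r.get_state()["tool_pos"],r.get_state()["q"], w.proj([[.507,-.0305,.055]]))
```

```text
[ 0.50947348 -0.0246319   0.26390672] [-0.01705983  0.53596873 -0.03526754  1.91575913  0.02193859  0.68627226
 -1.62450701] [[257.0042645  159.83253357]]
```

View pics/w1.png

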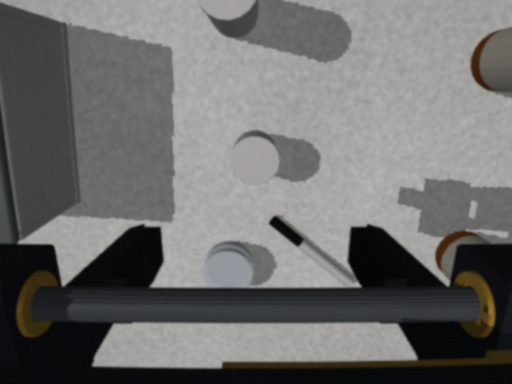

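Emit:
play_rows(
  targets=[
    [[0,0,0],[0,0,0],0],
    [[0,0,0],[0,0,0],0],
  ],
)

```text
clock: 2.15
tool_pos: [0.5056, -0.0333, 0.2637]
eef_rot: [-0.707, 0.001, 0.707, 0.0]
contact_force: [-0.2, -0.6, 0.6]
opening: 1.003
```

Run:
```python
from h import *
w=V("wrist");cv2.imwrite("pics/w2.png",w.im)
print(r.get_state()["tool_pos"], w.proj([[.507,-.0305,.055]]))
g=cv2.cvtColor(w.im,cv2.COLOR_BGR2GRAY);print(w.im[160,250],w.im[100,250])
cv2.imwrite("pics/w2c.png",cv2.resize(w.im[110:210,200:330],None,fx=5,fy=5))
```

```text
[ 0.50557111 -0.03362906  0.2637254 ] [[253.63033113 158.09137356]]
[157 160 163] [160 161 162]
```

View pics/w2c.png

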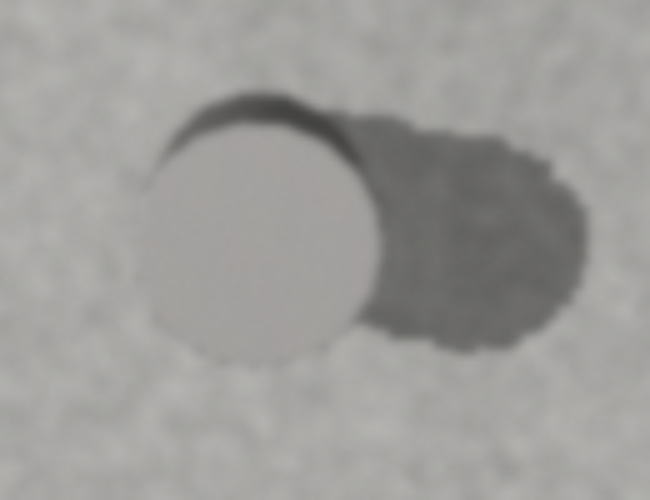

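Emit:
play_rows(
  targets=[
    [[0,0,0],[0.035,0.11,-1],0],
    [[0,0,0],[0,0,-1],0],
    [[0,0,0],[0,0,-1],0],
    [[0,0,0],[0,0,-0.8],0],
    [[0,0,0],[0,0,-0.6],0],
  ],
)

```text
clock: 2.7
tool_pos: [0.5066, -0.0293, 0.086]
eef_rot: [-0.706, 0.001, 0.708, 0.001]
contact_force: [-0.3, 0.8, 0.9]
opening: 0.998
```

Emit:
play_rows(
  targets=[
    [[0,0,0],[0,0,-0.5],0],
    [[0,0,0],[0,0,-0.4],0],
    [[0,0,0],[0,0,-0.24],0],
    [[0,0,0],[0,0,0],0],
    [[0,0,0],[0,0,0],0],
  ],
)

```text
clock: 3.2
tool_pos: [0.5079, -0.0282, 0.0426]
eef_rot: [0.707, -0.001, -0.707, -0.0]
contact_force: [1.2, 0.2, 0.0]
opening: 0.999
```

Emit:
play_rows(
  newtons=15,
  targets=[
    [[0,0,0],[0,0,0],60],
    [[0,0,0],[0,0,0],90],
    [[0,0,0],[0,0,0],120],
    [[0,0,0],[0,0,0],160],
    [[0,0,0],[0,0,0],255],
  ],
)

```text
clock: 3.7
tool_pos: [0.5078, -0.0277, 0.0423]
eef_rot: [0.707, -0.0, -0.707, 0.0]
contact_force: [-1.0, -2.1, 1.1]
opening: 0.568
```

Emit:
play_rows(
  targets=[
    [[0,0,0],[0,0,0],255],
    [[0,0,0],[0,0,0],255],
    [[0,0,0],[0,0,0],255],
  ],
)

```text
clock: 4.0
tool_pos: [0.5078, -0.0277, 0.0423]
eef_rot: [0.707, -0.0, -0.707, 0.0]
contact_force: [0.6, -1.1, 3.8]
opening: 0.56
```

Run:
```python
from h import *
w=V("wrist");cv2.imwrite("pics/w3.png",w.im)
print(r.get_state())
```

```text
{'clock': 4.05, 'q': array([-0.0307322 ,  0.9295151 , -0.00926831,  2.05187168,  0.04887597,
        0.16018981, -1.65569627]), 'qd': array([ 0.00030022, -0.00080547,  0.0004266 ,  0.00069408,  0.00114592,
        0.00061068, -0.00137798]), 'joint_torque': array([-4.69558630e-01, -4.84097993e+01,  7.90807083e-01, -3.18994090e+00,
       -6.36877120e-02, -1.77641376e-01, -9.30594601e-03]), 'tool_pos': array([ 0.50779889, -0.02773509,  0.04230595]), 'eef_rot': array([ 7.07190861e-01, -2.58536367e-04, -7.07022644e-01, -5.67587629e-06]), 'contact_force': array([-0.3090572 , -0.52993695,  3.88878825]), 'moment': array([-0.2566309 ,  0.09420336,  0.02283129]), 'opening': 0.5617272728981666}
```

View pics/w3.png

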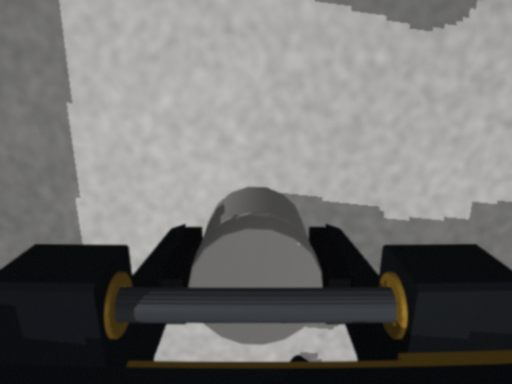

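Emit:
play_rows(
  targets=[
    [[0,0,0],[0,0,0.4],255],
    [[0,0,0],[0,0,0.6],255],
    [[0,0,0],[0,0,0.6],255],
    [[0,0,0],[0,0,0.4],255],
    [[0,0,0],[-0.03,-0.4,0],255],
  ],
)

```text
clock: 4.55
tool_pos: [0.5079, -0.0408, 0.1238]
eef_rot: [0.708, 0.002, -0.706, 0.001]
contact_force: [1.7, 0.3, -0.7]
opening: 0.566
```

Emit:
play_rows(
  targets=[
    [[0,0,0],[-0.05,-0.8,0],255],
    [[0,0,0],[-0.05,-0.9,0],255],
    [[0,0,0],[-0.05,-0.9,0],255],
    [[0,0,0],[-0.05,-0.9,0],255],
    [[0,0,0],[-0.05,-0.9,0],255],
  ],
)

```text
clock: 5.05
tool_pos: [0.496, -0.2205, 0.1217]
eef_rot: [-0.707, -0.0, 0.707, 0.0]
contact_force: [0.3, 0.0, -1.4]
opening: 0.559
```

Emit:
play_rows(
  targets=[
    [[0,0,0],[-0.04,-0.8,0],255],
    [[0,0,0],[-0.02,-0.5,0],255],
    [[0,0,0],[-0.02,-0.4,0],255],
    [[0,0,0],[0,0,0],255],
    [[0,0,0],[0,0,0],255],
  ],
)

```text
clock: 5.55
tool_pos: [0.4934, -0.2861, 0.1218]
eef_rot: [-0.707, -0.001, 0.707, 0.0]
contact_force: [0.7, 0.7, -1.9]
opening: 0.564
```

Run:
```python
from h import *
t=V("top");s=V("side");w=V("wrist")
print(r.get_state()["tool_pos"],R.from_quat(r.get_state()["eef_rot"]).as_matrix()[:,0])
cv2.imwrite("pics/t4.png",np.vstack([cv2.resize(t.im[150:310,300:450],None,fx=2.5,fy=2.5,interpolation=2)]))
cv2.imwrite("pics/s4.png",cv2.resize(s.im[70:230,230:400],None,fx=3,fy=3,interpolation=2));cv2.imwrite("pics/w4.png",w.im)
```

```text
[ 0.493767   -0.28542597  0.12208036] [-1.85521336e-04  1.36103999e-03 -9.99999057e-01]
```

View pics/t4.png

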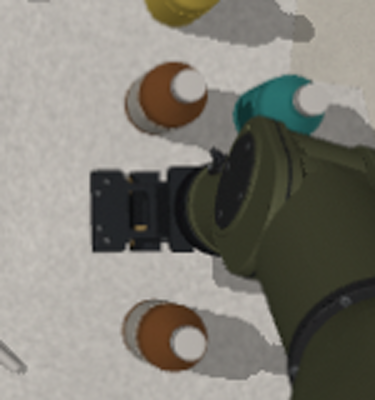

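View pics/s4.png

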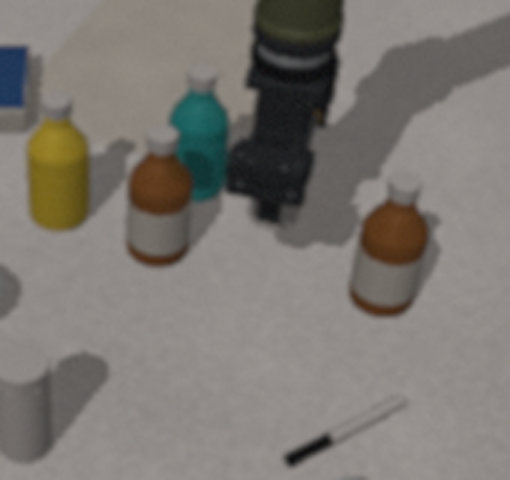

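View pics/w4.png

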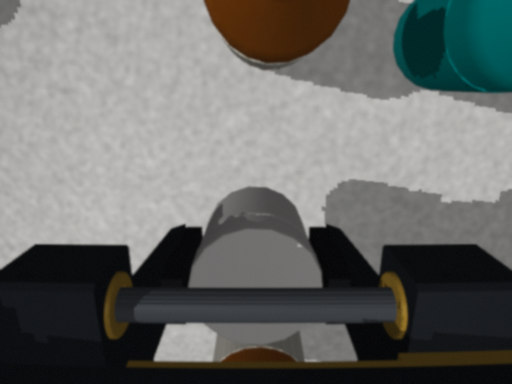

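Emit:
play_rows(
  targets=[
    [[0,0,0],[-0.01,-0.05,-0.5],255],
    [[0,0,0],[0,0,-0.5],255],
    [[0,0,0],[0,0,-0.4],255],
    [[0,0,0],[0,0,-0.3],255],
    [[0,0,0],[0,0,-0.1],255],
  ],
)

```text
clock: 6.2
tool_pos: [0.4927, -0.2882, 0.0491]
eef_rot: [-0.707, -0.001, 0.708, -0.0]
contact_force: [0.4, 0.4, -1.1]
opening: 0.564
```

Emit:
play_rows(
  targets=[
    [[0,0,0],[0,0,-0.04],255],
    [[0,0,0],[0,0,0],255],
    [[0,0,0],[0,0,0],255],
  ],
)

```text
clock: 6.5
tool_pos: [0.4934, -0.2897, 0.0492]
eef_rot: [0.708, -0.0, -0.707, 0.0]
contact_force: [0.1, -0.6, -0.8]
opening: 0.563
```

Run:
```python
from h import *
print(r.get_state())
```

```text
{'clock': 6.5, 'q': array([ 0.4959028 ,  0.94565079, -0.07847816,  1.85948859,  0.19069609,
        0.34238265, -1.30095915]), 'qd': array([ 3.48396072e-03, -2.11903159e-03,  3.08563862e-04,  2.97227566e-04,
       -5.36110597e-04, -2.83352960e-03, -2.20689141e-05]), 'joint_torque': array([-9.32182255e-02, -5.48515606e+01,  3.06692608e-01, -6.73661426e+00,
       -9.19377344e-03, -6.68496732e-02, -2.05483656e-05]), 'tool_pos': array([ 0.49337221, -0.2897047 ,  0.04919886]), 'eef_rot': array([ 7.07502919e-01, -3.18023185e-04, -7.06710340e-01,  1.15495829e-04]), 'contact_force': array([ 0.08233483, -0.61740428, -0.79167001]), 'moment': array([0.02479178, 0.03651109, 0.00337518]), 'opening': 0.5634028159588882}
```

Emit:
play_rows(
  targets=[
    [[0,0,0],[0,0.04,-0.04],255],
    [[0,0,0],[0,0,-0.04],255],
    [[0,0,0],[0,0,-0.03],255],
    [[0,0,0],[0,0,-0.03],255],
    [[0,0,0],[0,0,0],255],
  ],
)

```text
clock: 7.0
tool_pos: [0.4928, -0.2879, 0.0428]
eef_rot: [-0.707, 0.0, 0.707, 0.0]
contact_force: [0.5, -0.5, -2.2]
opening: 0.562
```

Emit:
play_rows(
  targets=[
    [[0,0,0],[0,0,-0.02],255],
    [[0,0,0],[0,0,-0.02],255],
    [[0,0,0],[0,0,-0.02],255],
  ],
)

```text
clock: 7.3
tool_pos: [0.493, -0.2879, 0.0422]
eef_rot: [0.707, -0.0, -0.707, 0.0]
contact_force: [-4.0, 2.3, 21.2]
opening: 0.566
```

Emit:
play_rows(
  targets=[
    [[0,0,0],[0,0,0.03],255],
    [[0,0,0],[0,0,0],100],
    [[0,0,0],[0,0,0],80],
    [[0,0,0],[0,0,0],40],
    [[0,0,0],[0,0,0],0],
  ],
)

```text
clock: 7.8
tool_pos: [0.4929, -0.2879, 0.0416]
eef_rot: [-0.707, 0.0, 0.707, 0.0]
contact_force: [0.2, 0.4, 0.7]
opening: 0.844
```

Emit:
play_rows(
  targets=[
    [[0,0,0],[0,0,0],0],
    [[0,0,0],[0,0,0],0],
    [[0,0,0],[0,0,0.2],0],
    [[0,0,0],[0,0,0.5],0],
    [[0,0,0],[0,0,0.8],0],
  ],
)

```text
clock: 8.3
tool_pos: [0.4919, -0.2873, 0.1015]
eef_rot: [-0.706, -0.001, 0.708, 0.0]
contact_force: [0.5, -0.0, 0.4]
opening: 1.003
```

Emit:
play_rows(
  targets=[
    [[0,0,0],[0,0,1],0],
    [[0,0,0],[0,0,1],0],
    [[0,0,0],[0,0,1],0],
    [[0,0,0],[0,0,1],0],
    [[0,0,0],[0,0,0.7],0],
  ],
)

```text
clock: 8.8
tool_pos: [0.4933, -0.2881, 0.2933]
eef_rot: [0.708, -0.001, -0.706, 0.0]
contact_force: [0.1, -0.3, -0.0]
opening: 0.999
```

Emit:
play_rows(
  targets=[
    [[0,0,0],[0.05,0.8,0],0],
    [[0,0,0],[0.05,1,0],0],
    [[0,0,0],[0.05,1,0],0],
    [[0,0,0],[0.05,1,0],0],
    [[0,0,0],[0.05,1,0],0],
  ],
)

```text
clock: 9.3
tool_pos: [0.5026, -0.0944, 0.2904]
eef_rot: [0.707, -0.0, -0.707, -0.0]
contact_force: [0.5, -0.6, 0.4]
opening: 0.998
```

Emit:
play_rows(
  targets=[
    [[0,0,0.05],[0.15,1,0],0],
    [[0,0,0.1],[0.2,1,0],0],
    [[0,0,0.1],[0.2,0.8,0],0],
    [[0,0,0.1],[0.2,0.7,0],0],
    [[0,0,0],[0,0,0],0],
  ],
)

```text
clock: 9.8
tool_pos: [0.5335, 0.0495, 0.2905]
eef_rot: [0.697, 0.127, -0.695, 0.125]
contact_force: [-0.7, 0.2, -0.5]
opening: 1.001
```

Run:
```python
from h import *
t=V("top");s=V("side")
print(r.get_state())
cv2.imwrite("pics/t5.png",cv2.resize(t.im[150:310,300:450],None,fx=4,fy=4,interpolation=2)[:600])
cv2.imwrite("pics/s5.png",cv2.resize(s.im[90:240,210:410],None,fx=4,fy=4,interpolation=2));cv2.imwrite("pics/t5f.png",t.im)
```

```text
{'clock': 9.9, 'q': array([-0.01556085,  0.5396315 , -0.24472608,  1.80487022,  0.17206038,
        0.81794672, -1.56560979]), 'qd': array([ 0.02695074, -0.00254078,  0.03396348,  0.01297247,  0.00338102,
       -0.0017093 , -0.00251498]), 'joint_torque': array([-1.56872168e+00, -4.42517567e+01, -2.38219410e+00, -1.46520755e+01,
       -1.12296380e-01, -1.60992527e-01,  2.26860278e-02]), 'tool_pos': array([0.53261461, 0.04418172, 0.29002589]), 'eef_rot': array([-0.69624223, -0.1229805 ,  0.69636066, -0.12330604]), 'contact_force': array([ 0.1799906 , -0.11359409, -0.14787074]), 'moment': array([-0.0539169 , -0.03668088,  0.02979939]), 'opening': 1.0001884537087868}
```

View pics/t5.png

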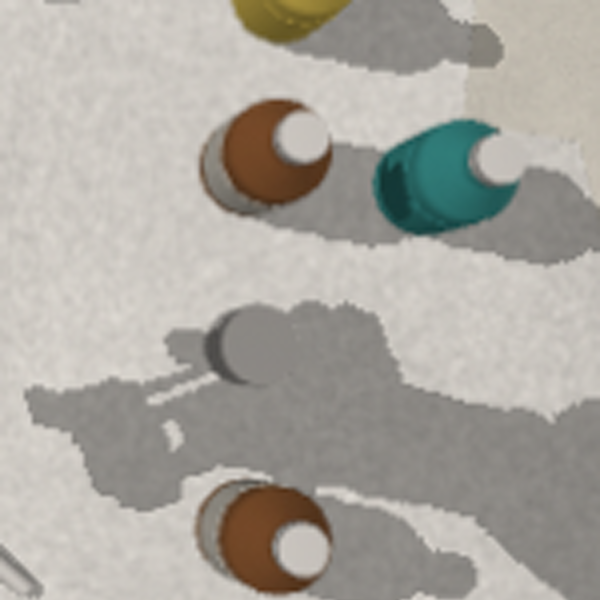

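View pics/s5.png

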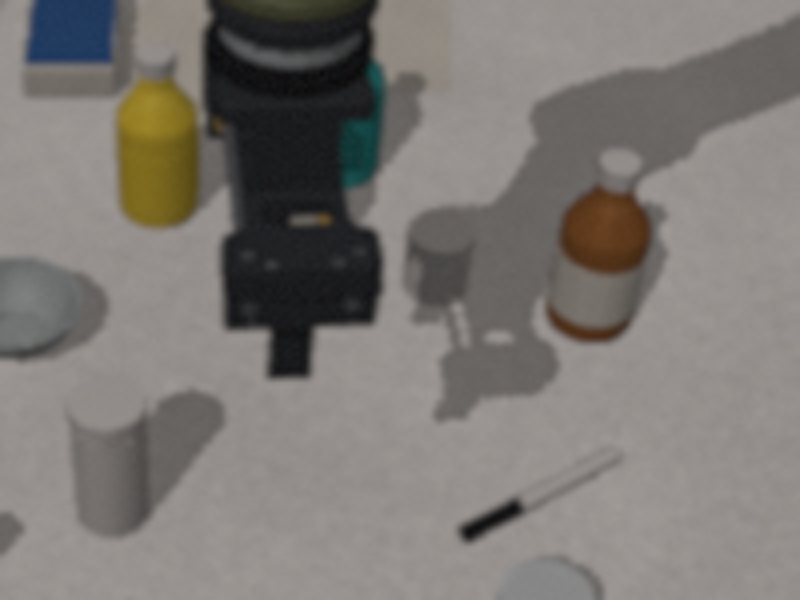

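View pics/t5f.png

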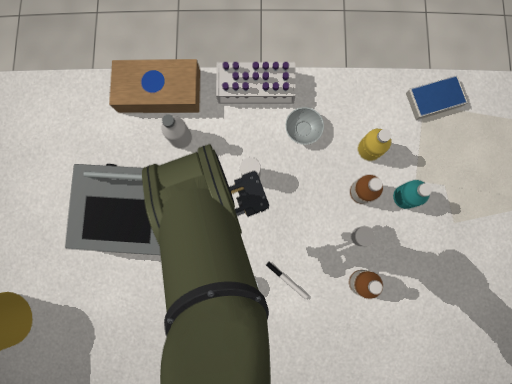

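Run:
```python
from h import *
t=V("top");s=V("side")
ct=lambda x,y:((x+.5)/4-.5+300,(y+.5)/4-.5+150)
cs=lambda x,y:((x+.5)/4-.5+210,(y+.5)/4-.5+90)
print(t.plane([ct(258,344)],.055),t.plane([ct(302,137),ct(302,550)],.145),s.plane([cs(443,236)],.055))
```

```text
[[ 0.49257766 -0.28782957  0.055     ]] [[ 0.60664403 -0.29401913  0.145     ]
 [ 0.37715906 -0.28816472  0.145     ]] [[ 0.49152295 -0.27982665  0.055     ]]
```

Emit:
play_rows(
  targets=[
    [[0,0,0.12],[0.2,0.6,0],0],
    [[0,0,0.12],[0.25,0.7,0],0],
    [[0,0,0.12],[0.25,0.7,0],0],
    [[0,0,0.12],[0.25,0.7,0],0],
    [[0,0,0.12],[0.25,0.7,0],0],
  ],
)

```text
clock: 10.5
tool_pos: [0.5815, 0.179, 0.2898]
eef_rot: [-0.628, -0.323, 0.629, -0.324]
contact_force: [0.6, -1.1, 0.2]
opening: 1.0
```

Emit:
play_rows(
  targets=[
    [[0,0,0.12],[0.25,0.7,0],0],
    [[0,0,0.12],[0.25,0.7,0],0],
    [[0,0,0.12],[0.25,0.7,0],0],
    [[0,0,0.12],[0.25,0.5,0],0],
    [[0,0,0.08],[0.1,0.2,0],0],
  ],
)

```text
clock: 11.0
tool_pos: [0.6255, 0.2927, 0.2893]
eef_rot: [0.514, 0.486, -0.514, 0.485]
contact_force: [-1.2, -0.2, -0.9]
opening: 1.001
```

Emit:
play_rows(
  targets=[
    [[0,0,0],[0,0,0],0],
    [[0,0,0],[0,0,0],0],
  ],
)

```text
clock: 11.2
tool_pos: [0.6252, 0.2901, 0.2894]
eef_rot: [-0.515, -0.483, 0.517, -0.484]
contact_force: [0.1, -0.6, -0.2]
opening: 1.0
```

Run:
```python
from h import *
w=V("wrist");cv2.imwrite("pics/w6.png",w.im);t=V("top");cv2.imwrite("pics/t6.png",t.im)
st=r.get_state();M=R.from_quat(st["eef_rot"]).as_matrix()
print(st["tool_pos"],st["q"],M, w.proj([[.6225,.29,.1655],[.619,.22,.1655],[.626,.36,.1655]]))
```

```text
[0.62516698 0.29014164 0.28977034] [-0.25112754  0.79500481 -0.53123184  1.30341078  0.4087351   1.15100287
 -0.88097677] [[ 1.21712512e-04  9.97925646e-01 -6.43769398e-02]
 [-1.64700823e-03 -6.43766529e-02 -9.97924313e-01]
 [-9.99998636e-01  2.27489225e-04  1.63575631e-03]] [[253.64511748 186.73771497]
 [255.05307401 269.34889294]
 [252.01576529  90.55245531]]
```

View pics/w6.png

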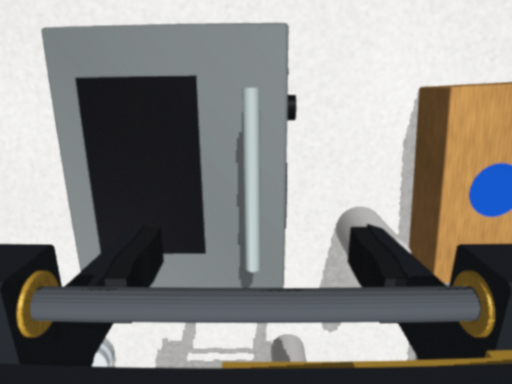

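View pics/t6.png

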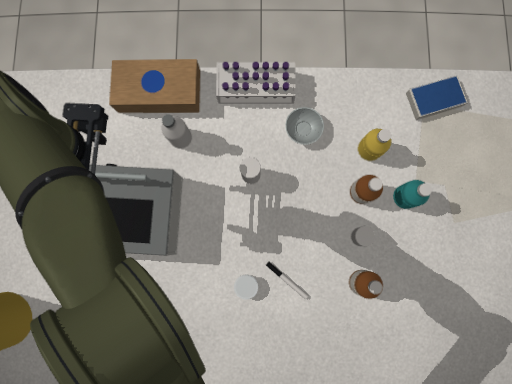

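Emit:
play_rows(
  targets=[
    [[0,0,0],[-0.09,0,-0.5],0],
    [[0,0,0],[0,0,-0.7],0],
    [[0,0,0],[0,0,-0.7],0],
    [[0,0,0],[0,0,-0.6],0],
    [[0,0,0],[0,0,-0.45],0],
  ],
)

```text
clock: 11.8
tool_pos: [0.6209, 0.2902, 0.1703]
eef_rot: [-0.515, -0.484, 0.516, -0.484]
contact_force: [-0.3, -0.2, 0.4]
opening: 0.999
```

Emit:
play_rows(
  targets=[
    [[0,0,0],[0,0,0],0],
    [[0,0,0],[0,0,0],0],
  ],
)

```text
clock: 12.0
tool_pos: [0.6217, 0.2915, 0.1724]
eef_rot: [0.515, 0.484, -0.515, 0.484]
contact_force: [-0.3, 0.5, -0.2]
opening: 0.995
```

Run:
```python
from h import *
w=V("wrist");cv2.imwrite("pics/w7.png",w.im);s=V("side");cv2.imwrite("pics/s7.png",cv2.resize(s.im[180:,120:340],None,fx=2.9,fy=2.9))
st=r.get_state()
print(st["tool_pos"],st["q"],st["contact_force"])
```

```text
[0.62211092 0.29226793 0.17340883] [-0.26756759  0.91045367 -0.48813672  1.42835402  0.48435778  0.92062842
 -0.95162809] [-0.63781118  0.15963668  0.47977619]
```

View pics/w7.png

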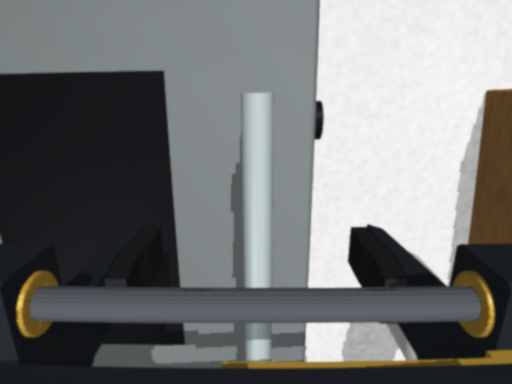

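View pics/s7.png

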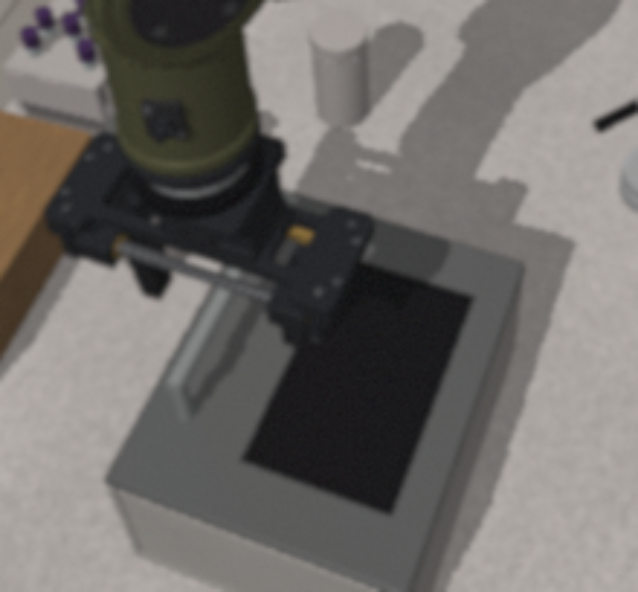

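Emit:
play_rows(
  newtons=20,
  targets=[
    [[0,0,0],[0,0,0],80],
    [[0,0,0],[0,0,0],140],
    [[0,0,0],[0,0,0],180],
    [[0,0,0],[0,0,0],210],
    [[0,0,0],[0,0,0],255],
  ],
)

```text
clock: 12.6
tool_pos: [0.6213, 0.2921, 0.1718]
eef_rot: [0.515, 0.484, -0.515, 0.485]
contact_force: [-0.1, -0.6, -0.4]
opening: 0.572
```

Emit:
play_rows(
  targets=[
    [[0,0,0],[0,0,0],255],
    [[0,0,0],[0,0,0],255],
    [[0,0,0],[0,0,0],255],
    [[0,0,0],[0,0,0],255],
  ],
)

```text
clock: 13.0
tool_pos: [0.6213, 0.2921, 0.1717]
eef_rot: [-0.515, -0.485, 0.515, -0.485]
contact_force: [0.2, 0.5, -0.0]
opening: 0.209
```

Run:
```python
from h import *
st=r.get_state()
print(st)
# arc
g=np.array([st["tool_pos"][0],st["tool_pos"][1],.1655])
u=np.array([.9984,-.056,0]);
rel=lambda a:(.17*np.cos(a)-.055*np.sin(a),.17*np.sin(a)+.055*np.cos(a))
p0=rel(0);prev=p0
for d in range(5,55,5):
    p=rel(np.deg2rad(d)); dh=p[0]-prev[0];dz=p[1]-prev[1];prev=p
    print(d,np.round(np.r_[dh*u[:2],dz]/.04,3),np.round(np.r_[(p[0]-p0[0])*u[:2],p[1]-p0[1]],4))
```

```text
{'clock': 13.0, 'q': array([-0.26802216,  0.91250265, -0.48774511,  1.42951993,  0.48466105,
        0.9201888 , -0.95154697]), 'qd': array([ 6.82493845e-04, -2.27353963e-03, -8.27576335e-04,  1.00884334e-03,
        5.23169268e-04,  5.58441119e-05, -1.66420683e-05]), 'joint_torque': array([-1.83053753e-04, -5.98981154e+01, -5.97638056e+00, -1.40005875e+01,
       -3.58425931e-02, -5.25032461e-02, -1.84159007e-04]), 'tool_pos': array([0.62130907, 0.29208483, 0.17169612]), 'eef_rot': array([-0.51500143, -0.4845173 ,  0.51501981, -0.48453184]), 'contact_force': array([ 0.19537404,  0.49250766, -0.0245803 ]), 'moment': array([-0.04156332, -0.13746372, -0.00467821]), 'opening': 0.2086176438431636}
5 [-0.136  0.008  0.365] [-0.0054  0.0003  0.0146]
10 [-0.167  0.009  0.352] [-0.0121  0.0007  0.0287]
15 [-0.197  0.011  0.336] [-0.02    0.0011  0.0421]
20 [-0.226  0.013  0.318] [-0.029   0.0016  0.0548]
25 [-0.252  0.014  0.297] [-0.0391  0.0022  0.0667]
30 [-0.277  0.016  0.273] [-0.0502  0.0028  0.0776]
35 [-0.3    0.017  0.248] [-0.0622  0.0035  0.0876]
40 [-0.32   0.018  0.221] [-0.075   0.0042  0.0964]
45 [-0.338  0.019  0.192] [-0.0885  0.005   0.1041]
50 [-0.354  0.02   0.162] [-0.1027  0.0058  0.1106]
```

Emit:
play_rows(
  targets=[
    [[0,0,0],[0,0,0],255],
    [[0,0,0],[0,0,0],255],
    [[0,0,0],[0,0,0],255],
    [[0,0,0],[0,0,0],255],
  ],
)

```text
clock: 13.4
tool_pos: [0.6226, 0.292, 0.1721]
eef_rot: [0.516, 0.484, -0.514, 0.485]
contact_force: [6.1, 0.4, -0.3]
opening: 0.12
```

Emit:
play_rows(
  targets=[
    [[0,0,0],[-0.07,0.004,0.18],255],
    [[0,0,0],[-0.07,0.004,0.18],255],
    [[0,0,0],[-0.08,0.005,0.18],255],
    [[0,0,0],[-0.09,0.005,0.17],255],
    [[0,0,0],[0,0,0],255],
  ],
)

```text
clock: 13.9
tool_pos: [0.6097, 0.2928, 0.2012]
eef_rot: [0.516, 0.484, -0.514, 0.485]
contact_force: [5.5, 0.9, -0.7]
opening: 0.122
```

Run:
```python
from h import *
st=r.get_state()
print(st)
s=V("side");cv2.imwrite("pics/s8.png",cv2.resize(s.im[180:,120:340],None,fx=2.9,fy=2.9))
```

```text
{'clock': 13.9, 'q': array([-0.26726206,  0.86433234, -0.50036055,  1.44621235,  0.46724901,
        0.94826541, -0.95465025]), 'qd': array([ 0.00165166,  0.0169303 ,  0.00595871, -0.0038043 ,  0.00356368,
       -0.01850334,  0.00133209]), 'joint_torque': array([-1.40221216e+00, -5.83725286e+01, -7.21365228e+00, -1.21852648e+01,
       -1.13039128e+00,  1.08269457e+00, -3.04368592e-02]), 'tool_pos': array([0.60967972, 0.29277138, 0.20122933]), 'eef_rot': array([ 0.51577638,  0.48399444, -0.51430491,  0.48498924]), 'contact_force': array([ 5.47072666,  0.89567045, -0.73975525]), 'moment': array([-2.83362480e-02, -1.22334825e+00,  4.76743186e-04]), 'opening': 0.12218150802094309}
```

View pics/s8.png

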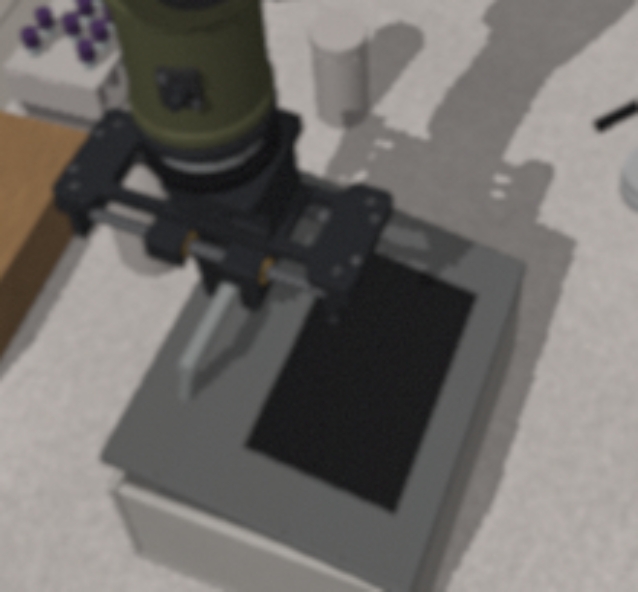

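Emit:
play_rows(
  targets=[
    [[0,0,0],[-0.097,0.005,0.17],255],
    [[0,0,0],[-0.1,0.006,0.166],255],
    [[0,0,0],[-0.11,0.006,0.16],255],
    [[0,0,0],[-0.116,0.007,0.158],255],
    [[0,0,0],[0,0,0],255],
  ],
)

```text
clock: 14.45
tool_pos: [0.5918, 0.2938, 0.227]
eef_rot: [0.515, 0.484, -0.515, 0.485]
contact_force: [4.1, -0.2, 0.2]
opening: 0.116
```

Emit:
play_rows(
  targets=[
    [[0,0,0],[-0.123,0.007,0.15],255],
    [[0,0,0],[-0.129,0.007,0.147],255],
    [[0,0,0],[-0.135,0.008,0.14],255],
    [[0,0,0],[-0.142,0.008,0.133],255],
    [[0,0,0],[0,0,0],255],
  ],
)

```text
clock: 14.95
tool_pos: [0.5692, 0.2951, 0.2494]
eef_rot: [-0.514, -0.485, 0.515, -0.485]
contact_force: [1.9, 0.2, -2.8]
opening: 0.114
```

Emit:
play_rows(
  targets=[
    [[0,0,0],[-0.147,0.008,0.127],255],
    [[0,0,0],[-0.153,0.008,0.121],255],
    [[0,0,0],[-0.158,0.009,0.114],255],
    [[0,0,0],[-0.162,0.009,0.107],255],
    [[0,0,0],[0,0,0],255],
  ],
)

```text
clock: 15.45
tool_pos: [0.5429, 0.2965, 0.2672]
eef_rot: [-0.513, -0.486, 0.516, -0.484]
contact_force: [-4.3, 3.2, -11.5]
opening: 0.111
```

Run:
```python
from h import *
st=r.get_state()
print(st)
s=V("side");cv2.imwrite("pics/s9.png",cv2.resize(s.im[180:,120:340],None,fx=2.9,fy=2.9))
t=V("top");cv2.imwrite("pics/t9.png",t.im)
```

```text
{'clock': 15.45, 'q': array([-0.28157199,  0.71813034, -0.53651902,  1.56649659,  0.41529929,
        0.97759368, -1.00440686]), 'qd': array([ 0.00428429,  0.01897316,  0.01172133, -0.01814954,  0.00456313,
       -0.01125603,  0.00546516]), 'joint_torque': array([ 2.64300965e+00, -5.98406661e+01, -4.63407710e+00, -1.89301658e+01,
        1.03069559e+00,  5.16233663e-02, -4.94817726e-02]), 'tool_pos': array([0.54291859, 0.29654497, 0.267183  ]), 'eef_rot': array([-0.51283865, -0.48592031,  0.51597002, -0.48440986]), 'contact_force': array([ -4.32711741,   3.24663814, -11.53917372]), 'moment': array([0.55253772, 0.56349849, 0.02571531]), 'opening': 0.11073482410267249}
```

View pics/s9.png

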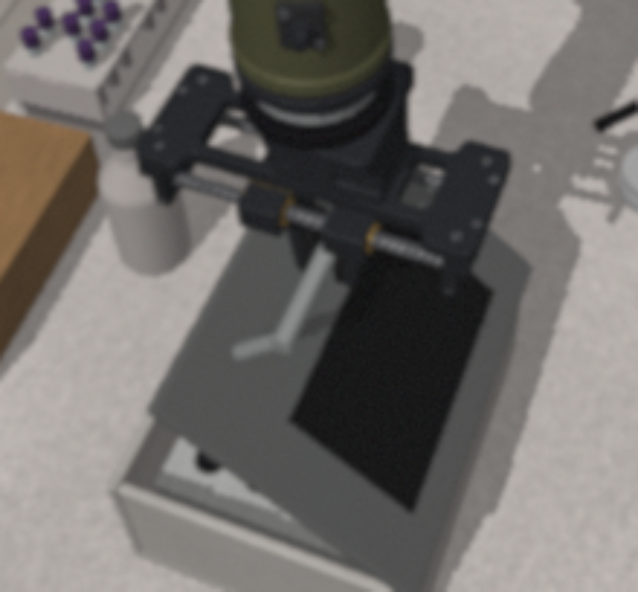

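View pics/t9.png

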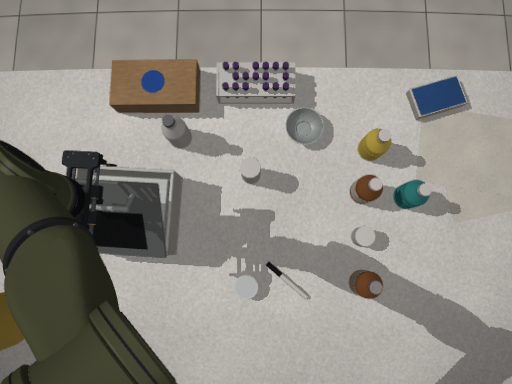

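Emit:
play_rows(
  targets=[
    [[0,0,0],[-0.11,0.006,0.04],255],
    [[0,0,0],[-0.12,0.006,0.06],255],
    [[0,0,0],[-0.13,0.006,0.06],255],
    [[0,0,0],[0,0,0],255],
    [[0,0,0],[0,0,0],255],
  ],
)

```text
clock: 16.05
tool_pos: [0.5302, 0.2972, 0.2736]
eef_rot: [-0.514, -0.485, 0.515, -0.484]
contact_force: [-3.7, 3.1, -13.6]
opening: 0.107
```

Run:
```python
from h import *
st=r.get_state()
print(st)
s=V("side");cv2.imwrite("pics/s10.png",cv2.resize(s.im[260:380,150:310],None,fx=5,fy=5,interpolation=2))
t=V("top");cv2.imwrite("pics/t10.png",cv2.resize(t.im[145:265,55:195],None,fx=5,fy=5,interpolation=2))
```

```text
{'clock': 16.05, 'q': array([-0.28664923,  0.69537987, -0.54016022,  1.59556814,  0.40988967,
        0.96807139, -1.02030194]), 'qd': array([ 9.12162365e-04,  1.86969387e-03,  3.39807477e-06, -4.99343322e-03,
       -3.18278684e-04, -3.83840736e-04,  2.82922393e-03]), 'joint_torque': array([ 3.10477093e+00, -5.99282205e+01, -4.30891156e+00, -1.92946762e+01,
        1.18079357e+00,  3.15051684e-01, -2.64565650e-03]), 'tool_pos': array([0.53017147, 0.29723392, 0.27361   ]), 'eef_rot': array([-0.51403448, -0.48526747,  0.51547956, -0.48431897]), 'contact_force': array([ -3.66444096,   3.10588902, -13.55579494]), 'moment': array([0.65740987, 0.53191221, 0.02431834]), 'opening': 0.1070557267545469}
```

View pics/s10.png

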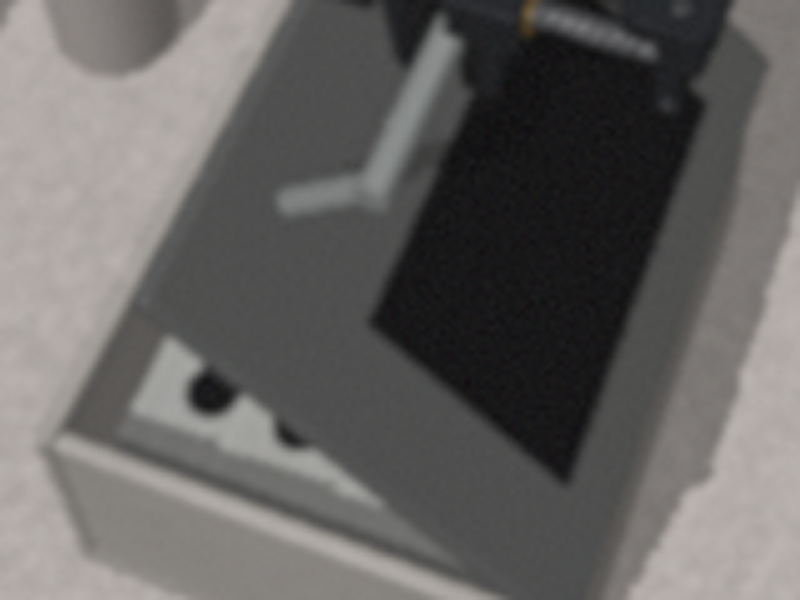

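View pics/t10.png

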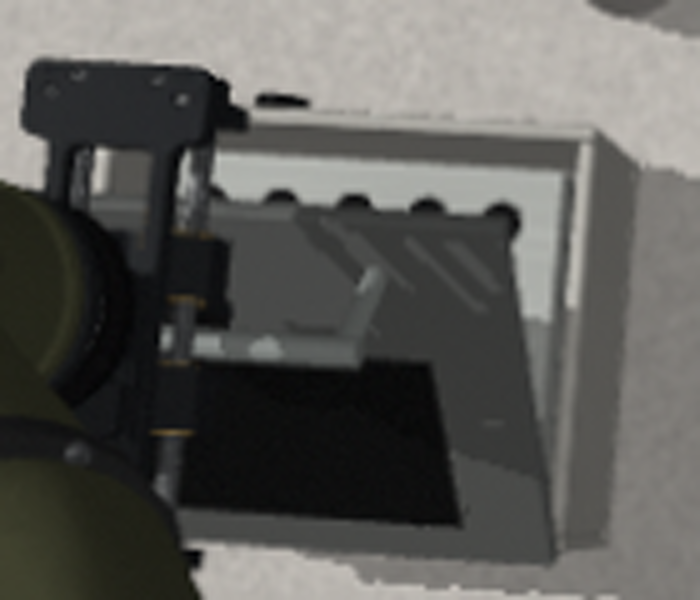

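```bash
cat > ang.py <<'E'
from h import *
ax=np.array([.056,.9984,0]);u=np.array([.9984,-.056,0]);hinge=np.array([.4525,.2986,.1105])
def pol(P): d=P-hinge; return np.arctan2(d[...,2],d@u),np.hypot(d[...,2],d@u)
def onplane(v,p,k):
    o,d=v.ray(p);d=d[0]; return o+d*((k-(o-hinge)@ax)/(d@ax))
def angle(v,p0,z0,p1,name):
    P=v.plane([p0],z0)[0];k=(P-hinge)@ax
    Q=onplane(v,p1,k);a,ra=pol(P);b,rb=pol(Q)
    print(name,"angle %.1f radii %.4f %.4f"%(np.degrees(b-a),ra,rb))
T0=lambda x,y:((x+.5)/5-.5+55,(y+.5)/5-.5+150)
S0=lambda x,y:((x+.5)/4-.5+150,(y+.5)/4-.5+230)
T1=lambda x,y:((x+.5)/5-.5+55,(y+.5)/5-.5+145)
S1=lambda x,y:((x+.5)/5-.5+150,(y+.5)/5-.5+260)
E
python3 - <<'E'
from ang import *
t=V("top");s=V("side")
angle(t,T0(490,252),.1205,T1(432,362),"win far")
angle(t,T0(475,466),.1205,T1(460,525),"win near")
angle(t,T0(455,137),.1655,T1(360,352),"bar end")
angle(t,T0(588,97),.1205,T1(510,222),"corner")
angle(s,S0(30,463),.1205,S1(140,300),"side corner")
angle(s,S0(217,435),.1205,S1(372,321),"side win far")
angle(s,S0(420,508),.1205,S1(568,486),"side win near")
angle(s,S0(120,325),.1655,S1(374,195),"side bar end")
g=r.get_state()["tool_pos"]-[0,0,.006]
a,ra=pol(g);print("tool",np.degrees(a)-17.93,ra)
E
```

```text
win far angle 44.7 radii 0.1242 0.1207
win near angle 50.5 radii 0.0272 0.0325
bar end angle 46.5 radii 0.1785 0.1795
corner angle 42.4 radii 0.1990 0.1914
side corner angle 45.7 radii 0.1965 0.2007
side win far angle 46.7 radii 0.1245 0.1257
side win near angle 43.0 radii 0.0289 0.0252
side bar end angle 45.0 radii 0.1814 0.1738
tool 45.72514272261066 0.17523319781250607
```

Emit:
play_rows(
  targets=[
    [[0,0,0],[-0.11,0.006,0.01],255],
    [[0,0,0],[-0.11,0.006,0.03],255],
    [[0,0,0],[-0.11,0.006,0.04],255],
    [[0,0,0],[0,0,0],255],
    [[0,0,0],[0,0,0],255],
  ],
)

```text
clock: 16.75
tool_pos: [0.5188, 0.2979, 0.2781]
eef_rot: [0.516, 0.484, -0.515, 0.485]
contact_force: [-1.9, 3.1, -7.8]
opening: 0.108
```

Run:
```python
from ang import *
st=r.get_state()
print(st["tool_pos"],st["contact_force"],st["moment"],st["opening"])
g=st["tool_pos"]-[0,0,.006]
a,ra=pol(g);print("tool",np.degrees(a)-17.93,ra)
s=V("side");cv2.imwrite("pics/s11.png",cv2.resize(s.im[260:380,150:310],None,fx=5,fy=5,interpolation=2))
t=V("top");cv2.imwrite("pics/t11.png",cv2.resize(t.im[145:265,55:195],None,fx=5,fy=5,interpolation=2))
w=V("wrist");cv2.imwrite("pics/w11.png",w.im)
```

```text
[0.51881565 0.29789717 0.27806843] [-1.90392047  3.05844896 -7.79360362] [ 4.29923188e-01 -8.57387614e-02  4.18781694e-04] 0.10768850310804932
tool 49.77459579025328 0.17462323367457783
```

View pics/s11.png

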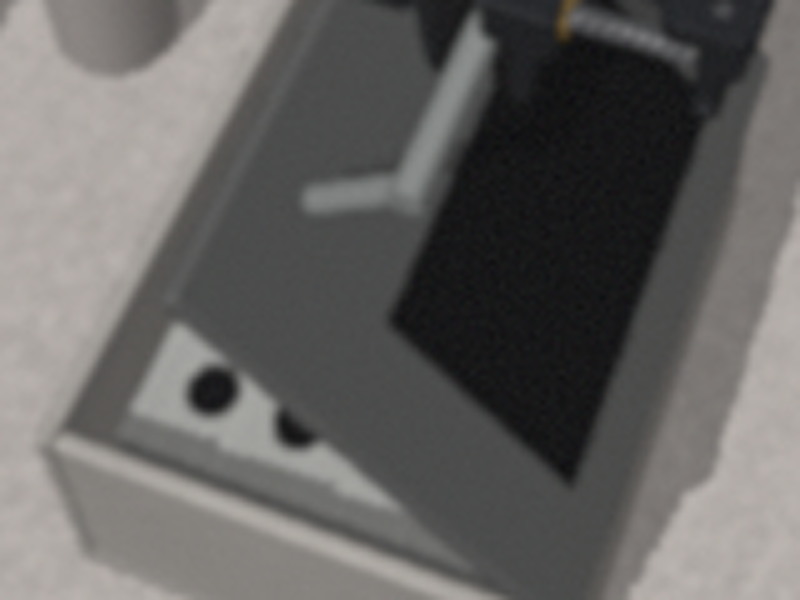

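View pics/t11.png

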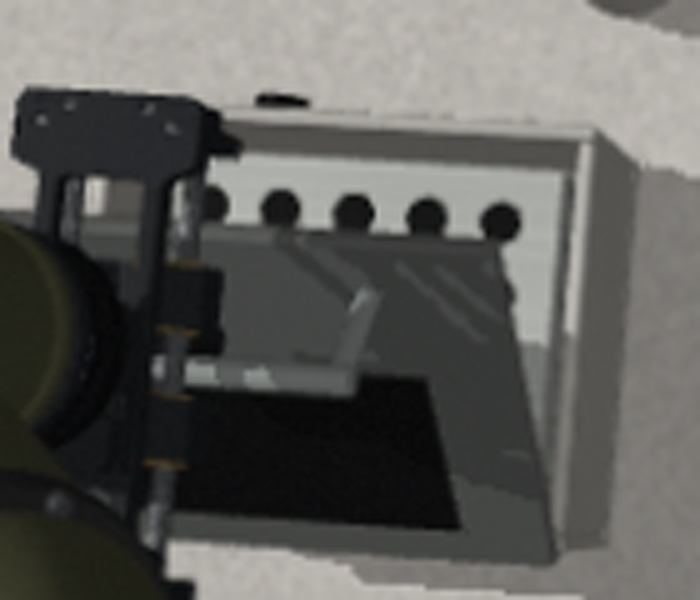

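View pics/w11.png

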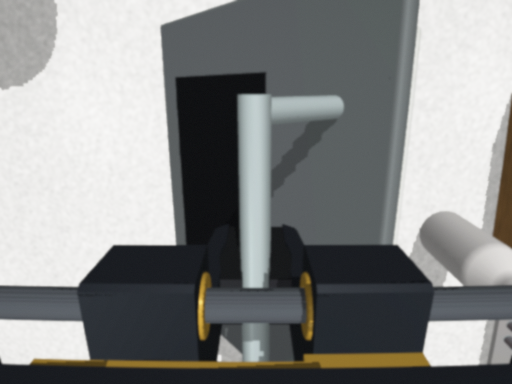

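Run:
```python
from ang import *
t=V("top");s=V("side")
angle(t,T0(490,252),.1205,T1(427,377),"win far")
angle(t,T0(455,137),.1655,T1(354,380),"bar end")
angle(t,T0(588,97),.1205,T1(499,246),"corner")
angle(s,S0(30,463),.1205,S1(168,300),"side corner")
angle(s,S0(217,435),.1205,S1(391,320),"side win far")
angle(s,S0(120,325),.1655,S1(405,198),"side bar end")
# post direction, wrist etc; hinge in lid corner check
P=t.plane([T0(455,137)],.1655)[0];a,b=tri(t,T1(354,380),t,T1(354,380)) if 0 else (0,0)
st=r.get_state();print(st["tool_pos"],st["contact_force"])
```

```text
win far angle 48.7 radii 0.1242 0.1208
bar end angle 50.4 radii 0.1785 0.1789
corner angle 47.7 radii 0.1990 0.1939
side corner angle 49.3 radii 0.1965 0.1995
side win far angle 50.8 radii 0.1245 0.1260
side bar end angle 48.8 radii 0.1814 0.1734
[0.51915018 0.29789365 0.27787747] [ 0.85646776  2.0129127  -5.5238431 ]
```

Emit:
play_rows(
  targets=[
    [[0,0,0],[-0.02,0,0.01],255],
    [[0,0,0],[0,0,0],255],
    [[0,0,0],[0,0,0],255],
    [[0,0,0],[0,0,0],255],
    [[0,0,0],[0,0,0],255],
  ],
)

```text
clock: 17.5
tool_pos: [0.5181, 0.2979, 0.2783]
eef_rot: [0.516, 0.484, -0.515, 0.485]
contact_force: [1.3, 2.1, -2.8]
opening: 0.11
```

Run:
```python
from ang import *
st=r.get_state()
print(st["tool_pos"],st["contact_force"],st["qd"],st["opening"],st["clock"])
a,ra=pol(st["tool_pos"]-[0,0,.006]);print("tool",np.degrees(a)-17.93,ra)
t=V("top");s=V("side")
cv2.imwrite("pics/t12.png",cv2.resize(t.im[150:300,330:480],None,fx=4,fy=4,interpolation=2));cv2.imwrite("pics/s12.png",s.im)
```

```text
[0.51814562 0.29794035 0.27827027] [ 1.27095221  2.12674193 -2.79177475] [ 0.00012149  0.00193195  0.00160756  0.00138628 -0.00048122 -0.00072449
  0.00051018] 0.11036746460551815 17.5
tool 50.003625673635604 0.17455667292650878
```

View pics/t12.png

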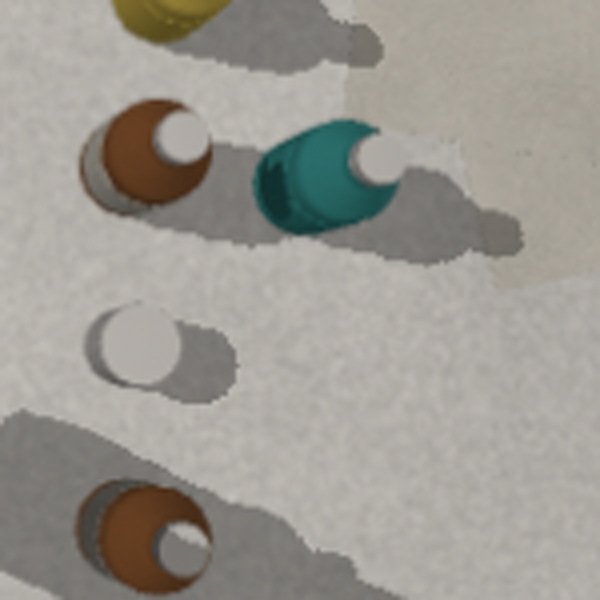

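View pics/s12.png

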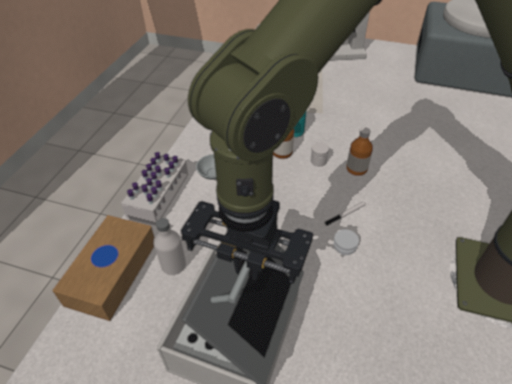

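Run:
```python
from h import *
print(r.finish_job()); print(r.get_state()["tool_pos"])
```

```text
the job is handed in; nothing more can be done
None
the job is handed in; nothing more can be done
```

The squat pot is standing between the two brown bottles, and the gripper is still holding the warmer's lid open by its bar at about 50°. I handed the job in at about 17.6 s on the robot's clock.

- **Pot:** I set it down gently; the force on contact was about 21 N. In the last top view it stands upright at about (0.492, -0.290). The midpoint of the bottles measured (0.492, -0.291), so it is within about 2 mm. The side camera read 5–6 mm different in y, and did so for every object, so I treated that as camera bias.
- **Lid angle:** The TCP position gives 50.0° at the end. Before a last nudge of about 0.3°, the camera estimates ranged from 47.7° to 50.8°, averaging 49.3°. The TCP sat at a radius of 174.6 mm from the hinge, against the nominal 178.7 mm, so I would put the angle within about 1° to 2°.
- **Hold:** The bar is firmly gripped at 20 N, and the force on the tool had fallen to about 4 N. It reached about 14 N while the lid was being raised.
- **Everything else:** The bottles, jar, dish, petri dishes, marker and wash bottle looked unmoved in the final pictures; I checked this by eye.

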